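Close the test guard and hold the spring-tipped probe on the terminal

ROBOT

A 6-joint arm with a two-finger parallel gripper is mounted at the origin on a cart in front of the work surface, level with it; the furniture and walls round the work are solid. World frame = base frame: x ahead of the robot, y to its left, z up, the work surface at z = 0. Lengths are in mm, angles in rad, forces in N, time in s.
With the tool pointing down it reaches from about 275 to 1000 mm from the base axis. Payload 8.4 kg.
Tool frame: the origin (TCP) lies at the very end of the fingers, on their centre line; the grasp point (between the pads) lies 19 mm behind it; z points along the fingers, y is the line along which they close (so a half turn about z gives the same grasp; the last joint's range is limited). The gripper opens to 85 mm and grips with 20 to 120 N. Pads are 22 mm wide; open, the fingers measure 114 mm over their backs; the gripper's body (76 mm by 85 mm) begins 54 mm behind the grasp point. The pads swing forward as they close: fully open they stand 13 mm farther back than shut.
Start: joints at [1.171, 0.353, 1.633, -0, 1.155, -0.002], TCP at [242.118, 576.2, 231.281] pointing down, gripper open.
Joint ranges: [-2.63, 2.63], [-0.92, 2.1], [0.06, 2.66], [-1.3, 4.44], [0, 2.69], [-3.02, 3.02]. Speed limits (rad/s): [2.22, 2.22, 2.79, 3.14, 3.14, 3.14].

INTERFACE

Orientations are given as [roll, pitch, yaw] about the fixed x, y, z axes, in that order (R = Rz(yaw) Ry(pitch) Rx(roll)).
In Python, from rig import sensors, grab_frame, camera_params, order gives the robot as it stands. The module is installed in compiled form; this text tells all that it offers.
- The arm moves only by the tool move_arm, never from a script. Its argument "motion" is a list of rows, each a list of 7 numbers: the turn, a rotation vector about the tool's x, y, z in rad, then the shift along the tool's x, y, z in m, then the finger opening in m, from 0 to 0.0854. A call has 1 to 8 rows; each row is the pose to reach, as a shift and turn from the pose commanded when the call began, along the tool's axes at that moment; what a row does not reach only later rows make up. A row lasts 1/8 s, in which the tool goes at most 62.5 mm and 10.7 degrees, less where a joint would pass 70% of its speed; a pose out of reach is approached as far as the arm can. A call with a gripper value outside its range is refused whole. The fingers move at their own pace and stop on an object; "grip_force" is the grip in N (left out, the last holds). Time passes only in rows, so rows that repeat a pose let the fingers close. It gives the time, the measured TCP pose, the force, the opening and the grip force at its end, in the units of the state.
- sensors.sense(): the state, without advancing time (a new reading comes with each control period).
- grab_frame(name): name is "side" or "top" or "wrist"; returns (picture, depth): 420x560x3 uint8, red, green, blue; 420x560 float32, mm along the optical axis (not along the pixel's ray), 0 where there is no reading.
- camera_params(name): a dict with "camera_matrix" (3x3 intrinsics, pixels), "world_from_camera" (4x4, takes a point from camera to world coordinates). Camera axes: x right, y down, z forward; pixel columns grow to the right and rows downward; lengths in mm; the calibration is good to about 2 mm. A picture is of the moment at which its call begins: read the wrist's pose just before it. camera_params takes no time and is no camera call; for the wrist camera it gives the pose at the moment of the call.
- order.sign_off(): hands the job in; it is judged then, once.
The state is a dict: "clock": time; "qpos": joint angles; "qvel": joint speeds; "joint_efforts": joint torques, N m; "eef_pos": TCP position; "tcp_rot": TCP orientation; "contact_force": force on the tool from outside, world axes, zero at the start; "wrist_torque": the same for the moment, N m; "opening": opening from 0.0 (shut) to 1.0 (fully open); "grasp_force": force on a finger pad.
Only numpy, scipy, OpenCV 4.12 (cv2) and the standard library are available. Lean on these libraries where they do the work, as an engineer would, in place of code of your own. Each camera call takes 0.05 s, during which the arm holds its last target. There are 200 camera calls.

TASK

The circuit board in the bench test fixture is to be probed under its earthed metal guard. Swing the raised guard gently down by its pull bar until it rests fully on its stop, then take the spring-tipped probe (round handle with a finger flange) out of the tool rack and lower it upright through the middle of the guide bush in the guard, without the probe ever touching the bush or the guard, until its tip stands on the brass terminal below and its 10 mm spring is pressed in about half-way. Finish while still holding the probe there, still, upright and centred in the bush, with the guard down; leave the nut driver and the other things on the bench where they are.

Things in the scene. Friction and masses are not known exactly. Their poses are not given: they have to be found in the camera images.
- fixture: Bench test fixture, fixed to the table: aluminium base plate 168 (x) x 172 (y) mm with low grey walls round a small circuit board, 52 mm high with the guard down. Origin: middle of its underside, on the table; +x points to its hinged back edge, +y to its left, z up.
- guard (a joint): The guard: aluminium plate 134 x 160 mm, 4 mm thick, with folded lips, a guide bush and a pull loop at its front; it runs 140 mm forward (fixture -x) from its hinge along y at the fixture's back edge. Value: its angle in rad, 0 = down on its stop, grows as the front is lifted (starts at 0.75 to 1.25). The hinge is stiff: it stays where it is left; 1 to 4 N at the pull bar moves it.
- hinge_axis (a point): Middle of the guard's hinge axis, 68 mm behind the fixture's middle and 52 mm above the table, in mid-thickness of the plate; its y is the axis, its own -x runs to the guard's front edge, its z is the plate's outer normal (up when down).
- pull_bar (a point): Middle of the guard's pull bar: round steel, 12 mm thick, parallel to the hinge and 180 mm from it, 40 mm ahead of the plate's front edge and in its plane, carried by an arm at each end (80 mm free between the arms). It can be pinched from above across the bar; the gap between bar and plate edge is 34 mm, so open the fingers only a little there.
- bush_mouth (a point): Centre of the upper mouth of the guide bush: a plain steel ring on the guard, bore 22 mm, outside 36 mm, 12 mm above the plate (bore 16 mm deep), 78 mm from the hinge axis and 27 mm to the +y side of the guard's middle. With the guard down the mouth is 66 mm above the table, straight above the terminal and 36 mm higher. Own z: the bore's axis, outward.
- terminal (a point): Centre of the flat top of the brass terminal on the board: a round stud head 14 mm across, its top 30 mm above the table, directly below the bush when the guard is down.
- probe: Test probe, 150 mm long, about 80 g, standing upright in a rack hole by its flange. From its point: sprung brass tip 5 mm across (0 to 20 mm), steel stem 10 mm across (to 76), flange 26 mm across (76 to 84), round black handle 20 mm across (84 to 150). Origin: at the point with the spring out, on the axis, 10 mm above the table at the start; own z runs from the point up the handle.
- probe_tip (a point): The point of the probe's sprung tip (moves with the tip).
- probe_spring (a joint): How far the probe's tip is pressed in, in m: 0 = fully out, 0.010 = fully in. Pressing starts at 0.8 N and adds 0.4 N per mm (2.8 N half-way).
- tool_rack: Small tool rack fixed to the table: base plate 80 (x) x 150 (y) mm, top plate 60 x 130 mm with its upper face 86 mm above the table, two 13 mm holes 70 mm apart along its y axis (35 mm either side of its middle). Origin: middle of its underside; z up.
- nut_driver: Nut driver standing in the other hole of the rack: thick six-sided black handle about 28 mm across with no flange, top 144 mm above the table. To be left alone. Origin at its lower end, z up.
- test_meter: Hand multimeter lying behind the work, 140 x 68 x 40 mm, to be left alone. Origin: middle of its underside.
- wash_bottle: White bottle with a cap, 59 mm across, 152 mm high, standing to the right of the work, to be left alone. Origin: middle of its underside.
- wire_reel: Small reel of solder wire, 62 mm across, 45 mm high, to the right of the work, to be left alone. Origin: middle of its underside.
Not all that is in view belongs to the job. What is shaped like the probe but blue is not meant.

How it is judged:
By the outcome, as a careful person would: the job done as asked, in the order asked, and still so for the second after the job is handed in, while the arm keeps its last pose, push and grip.
It also fails if it takes over 64 s, if anything falls off the work surface, if the arm or the gripper's body presses on something with over 40 N, if the wrist force passes 120 N, or if a joint passes its speed limit or range.

## Working session

There is one attempt and no reset: what is moved stays moved. The work goes in short steps, Python scripts to look and compute and a tool call to move; the robot and the scene stay as the last step left them, time stands still between calls to the robot, and variables do not carry over. Pictures are saved under pics/ and viewed, at most 10 in all, crops included, and the job is handed in when it is done.

Besides the shell and the picture viewer there is one more tool, called after "Emit:" in YAML: its name, and indented under it one key for each argument. move_arm: Moves the arm, as the interface text tells. Its arguments: {"type":"object","properties":{"motion":{"type":"array","items":{"type":"array","items":{"type":"number"}}},"grip_force":{"type":"number"}},"required":["motion"]}

```bash
mkdir -p pics; cat > h.py <<'E'
import numpy as np,cv2
from rig import sensors,grab_frame,camera_params,order
def snap(n,f):
    P=camera_params(n);im,d=grab_frame(n)
    cv2.imwrite(f'pics/{f}.png',im[:,:,::-1]);np.savez(f'{f}.npz',im=im,d=d,K=P['camera_matrix'],T=P['world_from_camera'])
def load(f):
    z=np.load(f'{f}.npz');d=z['d'];K=z['K'];T=z['T']
    v,u=np.mgrid[:d.shape[0],:d.shape[1]]
    p=np.stack([(u-K[0,2])/K[0,0]*d,(v-K[1,2])/K[1,1]*d,d],-1)@T[:3,:3].T+T[:3,3]
    p[d==0]=np.nan
    return z['im'],p
E
python3 -c "
from h import *
snap('top','t1');snap('side','s1')
s=sensors.sense();print(s)
for n in('top','side'):print(camera_params(n))"
```

```text
{'clock': 0.1, 'qpos': array([ 1.17057282e+00,  3.53582453e-01,  1.63412819e+00,  2.18857220e-05,
        1.15518282e+00, -2.39569813e-03]), 'qvel': array([-5.53184759e-04, -1.98702156e-03, -8.15339744e-04, -1.88443677e-05,
       -8.81878891e-04, -1.40750843e-03]), 'joint_efforts': array([-2.21499060e-03, -6.06356835e+01, -3.42814529e+01, -6.19712478e-05,
        3.95101481e-03, -5.07035395e-06]), 'eef_pos': array([241.94640488, 575.76812716, 230.60524741]), 'tcp_rot': array([-3.14029190e+00, -2.31273365e-05,  2.74375598e+00]), 'contact_force': array([-0.13585074, -0.04111752,  0.46451475]), 'wrist_torque': array([-0.04638796, -0.0312366 , -0.00829855]), 'grasp_force': 0.0, 'opening': 0.9986198136948556}
{'camera_matrix': array([[415.66261659,   0.        , 282.45014413],
       [  0.        , 415.66261659, 213.52680063],
       [  0.        ,   0.        ,   1.        ]]), 'world_from_camera': array([[ 2.62873108e-02, -9.83970298e-01,  1.76384326e-01,
         3.85942395e+02],
       [-9.99634281e-01, -2.69946023e-02, -1.61119668e-03,
        -9.00133891e+01],
       [ 6.34679441e-03, -1.76277465e-01, -9.84320056e-01,
         1.20321081e+03],
       [ 0.00000000e+00,  0.00000000e+00,  0.00000000e+00,
         1.00000000e+00]])}
{'camera_matrix': array([[539.12006375,   0.        , 270.78652613],
       [  0.        , 539.12006375, 208.26915607],
       [  0.        ,   0.        ,   1.        ]]), 'world_from_camera': array([[-4.56432965e-01,  5.08419796e-01, -7.30190564e-01,
         1.42465635e+03],
       [ 8.89719962e-01,  2.53232230e-01, -3.79831314e-01,
         3.53637508e+02],
       [-8.20597467e-03, -8.23032653e-01, -5.67934779e-01,
         7.60057333e+02],
       [ 0.00000000e+00,  0.00000000e+00,  0.00000000e+00,
         1.00000000e+00]])}
```

View pics/t1.png

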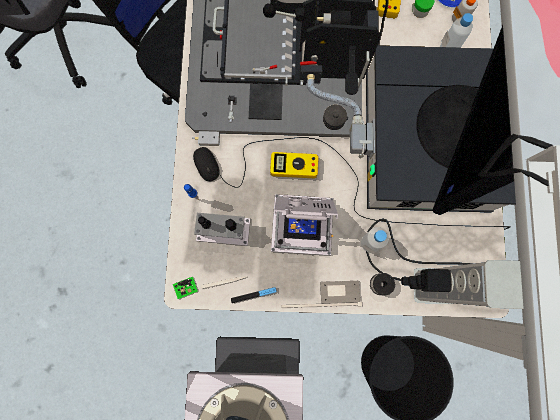

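View pics/s1.png

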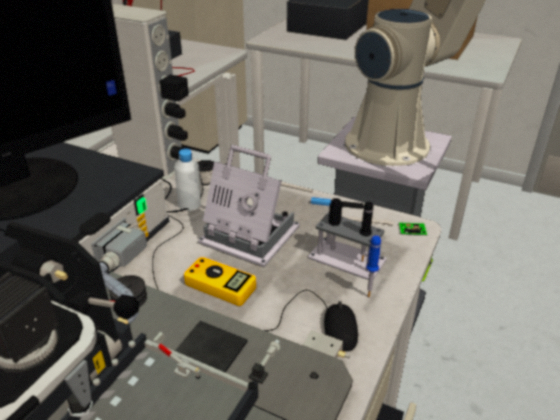

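Top shows fixture around (303,226), guard raised, and rack at (222,229) with two dark handles at (204,222) and (229,225). The side view shows the same handles at (336,212) and (367,215). I'll enlarge these areas.

```bash
python3 -c "
from h import *
a=cv2.imread('pics/t1.png')[180:265,180:345];b=cv2.imread('pics/s1.png')[140:280,190:400]
a=cv2.resize(a,(580,300),interpolation=3);b=cv2.resize(b,(450,300),interpolation=3)
cv2.imwrite('pics/c1.png',np.vstack([a,np.hstack([b,np.zeros((300,130,3),np.uint8)])]))
im,p=load('t1')
for v in range(190,262,5):
  print(v,' '.join('%d,%d,%d'%tuple(p[v,u]) for u in range(196,252,7)))
for v in range(190,262,4):
  print(v,' '.join('%d,%d,%d'%tuple(p[v,u]) for u in range(270,342,6)))
"
```

```text
190 646,149,80 665,145,2 666,124,1 667,104,0 667,83,-1 668,62,0 668,41,0 668,20,2
195 631,147,85 651,145,-4 650,123,1 651,102,3 651,82,2 653,62,-1 654,41,-2 654,20,0
200 634,164,1 636,144,-2 636,123,-1 636,101,3 637,81,0 637,60,2 638,40,2 638,19,2
205 619,162,4 620,142,2 621,122,1 621,101,1 622,80,0 623,60,-1 623,39,1 623,18,1
210 604,162,1 605,141,0 606,121,0 606,100,2 607,80,0 608,59,-1 608,39,-2 608,18,2
215 589,160,4 575,123,88 576,105,87 577,86,86 577,67,87 593,59,-3 593,38,0 593,17,4
220 561,142,88 550,109,161 562,104,85 562,84,90 563,66,86 554,40,145 564,28,87 577,16,11
225 547,141,87 541,114,132 548,103,89 549,84,89 550,65,86 542,40,142 551,28,85 563,15,9
230 533,140,89 534,121,89 535,103,86 535,83,87 536,64,89 535,44,100 537,27,83 549,15,4
235 530,157,2 529,134,17 521,102,85 522,83,87 522,64,88 522,45,89 523,26,90 534,14,6
240 515,154,9 516,135,6 517,115,3 516,94,12 518,74,6 518,54,3 518,34,9 519,14,5
245 501,155,2 502,135,-1 502,115,2 503,95,0 503,74,4 504,54,0 504,33,4 505,14,1Traceback (most recent call last):
  File "<string>", line 8, in <module>
    print(v,' '.join('%d,%d,%d'%tuple(p[v,u]) for u in range(196,252,7)))
            ~~~~~~~~^^^^^^^^^^^^^^^^^^^^^^^^^^^^^^^^^^^^^^^^^^^^^^^^^^^^
  File "<string>", line 8, in <genexpr>
    print(v,' '.join('%d,%d,%d'%tuple(p[v,u]) for u in range(196,252,7)))
                     ~~~~~~~~~~^~~~~~~~~~~~~~
ValueError: cannot convert float NaN to integer
```

View pics/c1.png

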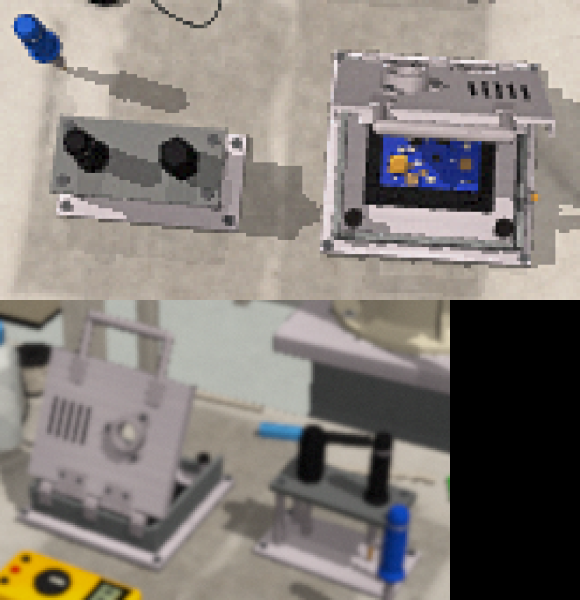

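```bash
cat > fit.py <<'E'
from h import *
for f in('t1','s1'):
    im,p=load(f); q=p.reshape(-1,3)
    # guard: points in region above walls
    m=(q[:,0]>480)&(q[:,0]<680)&(q[:,1]>-240)&(q[:,1]<-30)&(q[:,2]>70)&(q[:,2]<300)
    g=q[m]
    rng=np.random.default_rng(0);best=0
    for _ in range(500):
        a=g[rng.choice(len(g),3,False)];n=np.cross(a[1]-a[0],a[2]-a[0])
        if np.linalg.norm(n)<200:continue
        n/=np.linalg.norm(n);k=abs((g-a[0])@n)<4
        if k.sum()>best:best=k.sum();bk=k
    for _ in range(4):
        c=g[bk].mean(0);n=np.linalg.svd(g[bk]-c)[2][2];n*=np.sign(n[2]);bk=abs((g-c)@n)<4
    yaw=np.arctan2(n[1],n[0]);ang=np.arccos(n[2])
    print(f,len(g),bk.sum(),'n',n,'yaw',yaw,'ang',ang)
    # in plane coords
    hx=np.array([np.cos(yaw),np.sin(yaw),0]);hy=np.array([-hx[1],hx[0],0]);up=np.cross(n,hy)*-1
    up=np.cross(hy,n); up*=np.sign(up[2])
    c2=c-n*2  # mid-thickness
    O=c2+up*(52-c2[2])/up[2]   # axis point
    a=(g-O)@up;b=(g-O)@hy
    print(' O',O,'along',np.percentile(a[bk],[0,1,50,99,100]),'lat',np.percentile(b[bk],[0,1,2,5,50,95,98,99,100]))
    near=abs((g-c)@n)<12
    pb=near&(a>168)&(a<195);print(' bar n',pb.sum(),(g[pb]).mean(0) if pb.any() else '', 'a',a[pb].mean(), 'off',((g-c2)@n)[pb].mean(),'lat',np.percentile(b[pb],[2,98]))
    bu=((g-c)@n>8)&((g-c)@n<16)&(a>50)&(a<110);print(' bush',bu.sum(),a[bu].mean(),b[bu].mean(),g[bu].mean(0),np.ptp(a[bu]),np.ptp(b[bu]))
    k=bk&(a>20)&(a<110)
    for lo in range(20,130,20):
        s=bk&(a>lo)&(a<lo+20); 
        if s.any(): print('  row',lo,b[s].min(),b[s].max())
    # probe, driver tops
    for nm,y0 in(('probe',111),('driver',40)):
        s=(abs(q[:,0]-548)<35)&(abs(q[:,1]-y0)<28)&(q[:,2]>95)&(q[:,2]<200);print(nm,s.sum(),q[s].mean(0),q[s].min(0),q[s].max(0))
        s&=(q[:,2]>(156 if nm=='probe' else 140));print('  top',s.sum(),q[s].mean(0))
    s=(q[:,2]>80)&(q[:,2]<92)&(abs(q[:,0]-548)<60)&(q[:,1]<160)&(q[:,1]>0);r=cv2.minAreaRect(q[s][:,:2].astype(np.float32));print('rack',r,q[s].mean(0))
E
python3 fit.py
```

```text
t1 1153 942 n [ 0.89144092 -0.03550228  0.45174404] yaw -0.03980469175901204 ang 1.1020770791744934
 O [ 638.92646253 -154.20419157   52.        ] along [ 18.71178631  19.83442552 109.1608204  189.0652088  191.32207134] lat [-77.93964129 -76.38372854 -74.32655543 -68.76279474  -4.10076644
  72.33090657  78.20838768  80.05917736  81.93531054]
 bar n 202 [ 556.51700453 -148.47049098  217.76663891] a 185.18987404192217 off 1.2173679850303039 lat [-44.02977992  48.590536  ]
 bush 46 83.73350783067463 29.11989432425917 [ 613.52926232 -124.04975105  132.39867247] 33.209686005201576 31.78186751886772
  row 20 -77.56296640188206 80.94499470952368
  row 40 -77.76193286928246 80.51231495916691
  row 60 -75.58860885138948 81.93531054287547
  row 80 -77.12825222086069 81.4621696089018
  row 100 -77.11694080932698 80.61498060935827
  row 120 -77.93964128666231 79.87836733714234
probe 88 [549.26402168 111.04171339 142.36468684] [541.42802861 102.55040875  95.00101723] [559.14734701 122.94903091 165.91970861]
  top 42 [550.71625418 113.63973011 160.04243879]
driver 100 [544.68746468  42.84303212 13
[... 978 characters left out ...]
591571
  row 60 -82.26491337344594 78.64023031503483
  row 80 -82.64917295571463 78.9961488537204
  row 100 -83.11788791468541 79.59325431081028
  row 120 -82.97349591544874 78.92402642834185
probe 303 [558.88484443 119.19332403 130.74471321] [545.9909095  106.40829758  95.0044169 ] [565.61774092 129.33082975 163.04265811]
  top 45 [555.65710037 118.5132415  159.49888364]
driver 302 [555.31024881  49.97765112 123.67357113] [537.50982971  35.13474002  95.36508347] [564.55391458  60.57232768 149.0004219 ]
  top 63 [550.87406528  49.03237787 144.18458001]
rack ((549.59814453125, 82.6953353881836), (131.9520263671875, 67.6176528930664), 87.52103424072266) [557.64050522  82.43501297  86.76066679]
```

```bash
cat > plan.py <<'E'
import sys
from h import *
from scipy.spatial.transform import Rotation as R
def plan(x,y,z,yaw,rp=(np.pi,0)):
    s=sensors.sense();A=R.from_euler('xyz',s['tcp_rot']);B=R.from_euler('xyz',[rp[0],rp[1],yaw])
    print('turn',np.round((A.inv()*B).as_rotvec(),4),'shift',np.round(A.inv().apply(np.array([x,y,z])-s['eef_pos'])/1e3,4),'| F',np.round(s['contact_force'],1),'pos',np.round(s['eef_pos'],1),'rot',np.round(s['tcp_rot'],4),'open',round(s['opening']*85.4,1),'t',s['clock'])
if __name__=='__main__': plan(*map(float,sys.argv[1:5]))
E
python3 -c "
from plan import *
plan(400,210,330,2.14);plan(558,-148,320,1.532)
s=sensors.sense();A=R.from_euler('xyz',s['tcp_rot']).as_matrix();P=camera_params('wrist');T=P['world_from_camera'];print(A.T@(T[:3,3]-s['eef_pos']),A.T@T[:3,:3],P['camera_matrix'])"
```

```text
turn [-1.300e-03  4.000e-04  6.038e-01] shift [-0.2874 -0.2761 -0.099 ] | F [-0.1 -0.   0.5] pos [241.9 575.8 230.6] rot [-3.1403 -0.      2.7438] open 85.3 t 0.1
turn [-1.2000e-03  8.0000e-04  1.2118e+00] shift [-0.5718 -0.5449 -0.0887] | F [-0.1 -0.   0.5] pos [241.9 575.8 230.6] rot [-3.1403 -0.      2.7438] open 85.3 t 0.1
[  78.16594052   -0.15709959 -142.50720866] [[-2.81526110e-04 -9.53152339e-01 -3.02490560e-01]
 [ 9.99999959e-01 -2.55388659e-04 -1.25960296e-04]
 [ 4.28066922e-05 -3.02490584e-01  9.53152372e-01]] [[369.62274233   0.         272.55422277]
 [  0.         369.62274233 207.59043865]
 [  0.           0.           1.        ]]
```

Emit:
move_arm:
  motion:
    - [0,0,0.15,-0.05,-0.05,-0.05,0.03]
    - [0,0,0.3,-0.1,-0.1,-0.085,0.03]
    - [0,0,0.45,-0.14,-0.14,-0.09,0.03]
    - [0,0,0.6,-0.18,-0.18,-0.09,0.03]
    - [0,0,0.75,-0.225,-0.22,-0.09,0.03]
    - [0,0,0.9,-0.27,-0.26,-0.09,0.03]
    - [0,0,1.05,-0.31,-0.3,-0.09,0.03]
    - [0,0,1.212,-0.355,-0.34,-0.09,0.03]

```text
clock: 1.1
eef_pos: [432.4, 135.1, 321.3]
tcp_rot: [3.141, -0.0, 1.527]
contact_force: [0.8, 0.4, 0.0]
opening: 0.348
grasp_force: 0.0
```

```bash
python3 plan.py 558 -148 320 1.532
```

```text
turn [ 0.0002 -0.0002 -0.0052] shift [-0.2773  0.1379  0.0013] | F [0.8 0.4 0. ] pos [432.4 135.1 321.3] rot [ 3.1413e+00 -2.0000e-04  1.5268e+00] open 29.7 t 1.1
```

Emit:
move_arm:
  motion:
    - [0,0,0,-0.05,0.025,0,0.03]
    - [0,0,0,-0.1,0.05,0,0.03]
    - [0,0,0,-0.15,0.075,0,0.03]
    - [0,0,0,-0.2,0.1,0,0.03]
    - [0,0,0,-0.24,0.12,0,0.03]
    - [0,0,0,-0.277,0.138,0,0.03]
    - [0,0,0,-0.277,0.138,0,0.03]

```text
clock: 1.98
eef_pos: [559.7, -147.4, 320.5]
tcp_rot: [-3.141, 0.0, 1.529]
contact_force: [0.8, 0.3, -0.1]
opening: 0.355
grasp_force: 0.0
```

```bash
python3 -c "
from plan import *
plan(558,-148,320,1.532);snap('wrist','w1')
im,p=load('w1');q=p.reshape(-1,3)
m=(q[:,2]>205)&(q[:,2]<226)&(q[:,1]>-215)&(q[:,1]<-90)&(abs(q[:,0]-558)<30);g=q[m];print(m.sum(),g.mean(0),np.percentile(g,[2,98],axis=0))
for y in range(-195,-100,15):
  k=abs(g[:,1]-y)<8;print(y,k.sum(),np.percentile(g[k],[3,50,97],axis=0).round(1).tolist() if k.sum() else '')
"
```

```text
turn [-0.0009  0.0003 -0.0029] shift [-0.0007 -0.0017  0.0005] | F [ 0.8  0.3 -0.1] pos [ 559.7 -147.4  320.5] rot [-3.1407e+00  3.0000e-04  1.5291e+00] open 30.3 t 1.975
2367 [ 556.61680534 -143.15951557  216.50223097] [[ 549.80963759 -192.37404128  208.28884174]
 [ 563.59858607  -99.32393255  219.29732328]]
-195 171 [[549.4, -195.5, 205.9], [555.8, -190.8, 216.6], [562.6, -187.4, 218.8]]
-180 340 [[549.0, -187.6, 212.5], [554.9, -180.1, 217.4], [560.6, -172.6, 219.2]]
-165 359 [[549.8, -172.7, 212.4], [555.5, -164.9, 217.4], [561.2, -157.3, 219.3]]
-150 366 [[550.5, -157.3, 212.5], [556.2, -149.9, 217.4], [561.8, -142.5, 219.1]]
-135 398 [[550.8, -142.5, 212.4], [556.6, -134.8, 217.3], [562.4, -127.4, 219.1]]
-120 421 [[551.4, -127.4, 212.5], [557.2, -119.9, 217.4], [563.0, -112.3, 219.2]]
-105 460 [[552.2, -112.6, 206.4], [558.7, -104.8, 216.6], [565.3, -98.2, 218.9]]
```

View pics/w1.png

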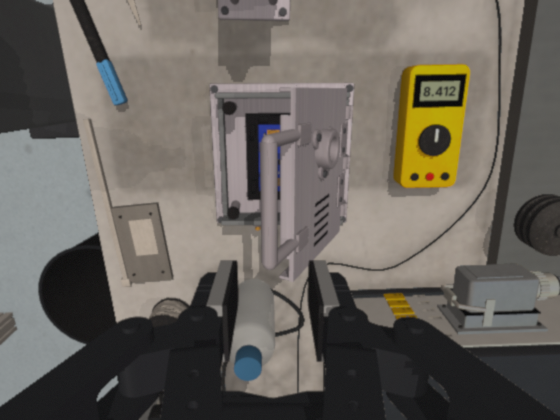

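The wrist view shows the bar vertical at column 270, rows 135–265, between its arms, with the fingers at columns 230 and 318. The bar centre works out at about (556.3, -146, 213).

Emit:
move_arm:
  motion:
    - [0,0,-0.003,0.001,-0.0035,0.04,0.03]
    - [0,0,-0.003,0.001,-0.0035,0.075,0.03]
    - [0,0,-0.003,0.001,-0.0035,0.105,0.03]
    - [0,0,-0.003,0.001,-0.0035,0.125,0.03]
    - [0,0,-0.003,0.001,-0.0035,0.125,0.03]
    - [0,0,-0.003,0.001,-0.0035,0.125,0.01]
    - [0,0,-0.003,0.001,-0.0035,0.125,0.008]
    - [0,0,-0.003,0.001,-0.0035,0.125,0.008]
  grip_force: 20

```text
clock: 3.02
eef_pos: [556.3, -143.6, 197.3]
tcp_rot: [3.14, -0.001, 1.535]
contact_force: [-1.0, 4.1, 3.7]
opening: 0.128
grasp_force: 21.3
```

```bash
python3 - <<'E'
from plan import *
plan(556.3,-146,194,1.531)
s=sensors.sense();A=R.from_euler('xyz',s['tcp_rot'])
# arc deltas relative to now, hinge angle from 1.106, radius 180
yaw=-.04;hx=np.array([np.cos(yaw),np.sin(yaw),0])
pt=lambda a:-hx*180*np.cos(a)+np.array([0,0,180*np.sin(a)])
for a in np.append(np.arange(1.056,0,-.05),[0,-.01,-.02]):print(round(a,3),np.round(A.inv().apply(pt(a)-pt(1.106))/1e3,4))
E
```

```text
turn [ 0.0014 -0.0005  0.0037] shift [-0.0024  0.0001  0.0033] | F [-1.   4.1  3.7] pos [ 556.3 -143.6  197.3] rot [ 3.1402e+00 -5.0000e-04  1.5347e+00] open 10.9 t 3.025
1.056 [ 0.     -0.0079  0.0042]
1.006 [ 0.0001 -0.0157  0.0088]
0.956 [ 0.0001 -0.0232  0.0138]
0.906 [ 0.0001 -0.0304  0.0192]
0.856 [ 0.0001 -0.0373  0.0249]
0.806 [ 0.0002 -0.044   0.031 ]
0.756 [ 0.0002 -0.0503  0.0374]
0.706 [ 0.0002 -0.0564  0.044 ]
0.656 [ 0.0002 -0.062   0.051 ]
0.606 [ 0.0002 -0.0673  0.0583]
0.556 [ 0.0002 -0.0723  0.0658]
0.506 [ 0.0003 -0.0769  0.0736]
0.456 [ 0.0003 -0.081   0.0815]
0.406 [ 0.0003 -0.0848  0.0897]
0.356 [ 0.0003 -0.0882  0.098 ]
0.306 [ 0.0003 -0.0911  0.1066]
0.256 [ 0.0003 -0.0936  0.1152]
0.206 [ 0.0003 -0.0957  0.124 ]
0.156 [ 0.0003 -0.0973  0.1328]
0.106 [ 0.0003 -0.0985  0.1417]
0.056 [ 0.0003 -0.0992  0.1507]
0.006 [ 0.0003 -0.0995  0.1597]
0.0 [ 0.0003 -0.0995  0.1608]
-0.01 [ 0.0003 -0.0995  0.1626]
-0.02 [ 0.0003 -0.0995  0.1644]
```

Emit:
move_arm:
  motion:
    - [0,0,0,0,-0.004,0.002,0.008]
    - [0,0,0,0,-0.0079,0.0042,0.008]
    - [0,0,0,0,-0.0157,0.0088,0.008]
    - [0,0,0,0,-0.0232,0.0138,0.008]
    - [0,0,0,0,-0.0304,0.0192,0.008]
    - [0,0,0,0,-0.0373,0.0249,0.008]
    - [0,0,0,0,-0.044,0.031,0.008]
    - [0,0,0,0,-0.0503,0.0374,0.008]

```text
clock: 4.03
eef_pos: [505.2, -142.2, 158.5]
tcp_rot: [3.141, 0.0, 1.535]
contact_force: [1.9, 4.2, 1.2]
opening: 0.13
grasp_force: 21.0
```

Emit:
move_arm:
  motion:
    - [0,0,0,0,-0.0061,0.0066,0.008]
    - [0,0,0,0,-0.0117,0.0136,0.008]
    - [0,0,0,0,-0.017,0.0209,0.008]
    - [0,0,0,0,-0.022,0.0284,0.008]
    - [0,0,0,0,-0.0266,0.0362,0.008]
    - [0,0,0,0,-0.0307,0.0441,0.008]
    - [0,0,0,0,-0.0345,0.0523,0.008]
    - [0,0,0,0,-0.0379,0.0606,0.008]

```text
clock: 5.03
eef_pos: [467.9, -140.9, 97.8]
tcp_rot: [3.141, 0.0, 1.535]
contact_force: [4.7, 5.2, 0.5]
opening: 0.131
grasp_force: 20.0
```

Emit:
move_arm:
  motion:
    - [0,0,0,0,-0.0029,0.0086,0.008]
    - [0,0,0,0,-0.0054,0.0172,0.008]
    - [0,0,0,0,-0.0075,0.026,0.008]
    - [0,0,0,0,-0.0091,0.0348,0.008]
    - [0,0,0,0,-0.0101,0.042,0.008]
    - [0,0,0,0,-0.0107,0.048,0.008]
    - [0,0,0,0,-0.011,0.052,0.008]
    - [0,0,0,0,-0.0112,0.054,0.008]

```text
clock: 6.02
eef_pos: [458.2, -140.6, 44.3]
tcp_rot: [3.138, 0.0, 1.535]
contact_force: [7.5, 5.8, 1.5]
opening: 0.129
grasp_force: 19.6
```

Emit:
move_arm:
  motion:
    - [0,0,0,0,0.0005,0.002,0.008]
    - [0,0,0,0,0.001,0.004,0.008]
    - [0,0,0,0,0.001,0.0055,0.008]
    - [0,0,0,0,0.001,0.007,0.008]
    - [0,0,0,0,0.001,0.008,0.008]

```text
clock: 6.65
eef_pos: [458.3, -141.2, 37.9]
tcp_rot: [3.14, 0.001, 1.535]
contact_force: [-6.1, 3.0, 40.0]
opening: 0.128
grasp_force: 24.3
```

Emit:
move_arm:
  motion:
    - [0,0,0,0,0,-0.0015,0.008]

```text
clock: 6.78
eef_pos: [458.2, -141.2, 38.4]
tcp_rot: [3.14, 0.001, 1.535]
contact_force: [3.5, 0.8, -4.3]
opening: 0.129
grasp_force: 20.5
```

Emit:
move_arm:
  motion:
    - [0,0,0,0,0,0.0007,0.008]
    - [0,0,0,0,0,0.0007,0.008]
    - [0,0,0,0,0,0.0003,0.012]
    - [0,0,0,0,0,0.0003,0.028]
    - [0,0,0,0,0,0.0003,0.028]

```text
clock: 7.4
eef_pos: [456.3, -140.3, 36.9]
tcp_rot: [-3.139, -0.0, 1.535]
contact_force: [0.0, -0.6, -0.4]
opening: 0.331
grasp_force: 0.0
```

Emit:
move_arm:
  motion:
    - [0,0,0,0,0,-0.02,0.028]
    - [0,0,0,0,0,-0.06,0.028]
    - [0,0,0,0,0,-0.11,0.028]
    - [0,0,0,0,-0.01,-0.16,0.028]
    - [0,0,0,0,-0.01,-0.2,0.028]
    - [0,0,0,0,-0.01,-0.23,0.028]

```text
clock: 8.15
eef_pos: [447.1, -140.1, 268.9]
tcp_rot: [3.141, 0.0, 1.535]
contact_force: [0.7, 0.1, 0.4]
opening: 0.332
grasp_force: 0.0
```

```bash
cat > g.py <<'E'
from plan import *
f=sys.argv[1];plan(552,116,250,1.53);snap('wrist',f+'w');snap('top',f+'t');snap('side',f+'s')
for n in 'wts':
    im,p=load(f+n);q=p.reshape(-1,3)
    q=q[(q[:,0]>510)&(q[:,0]<620)&(q[:,1]>-215)&(q[:,1]<-90)&(q[:,2]>44)&(q[:,2]<62)]
    c=np.median(q,0);k=np.ones(len(q),bool)
    for _ in range(6):
        X=np.c_[q[k]-c,np.ones(k.sum())][:,[0,1,3]];s=np.linalg.lstsq(X,q[k][:,2],rcond=None)[0]
        k=abs(q[:,2]-((q-c)[:,:2]@s[:2]+s[2]))<3
    print(n,k.sum(),'plane slope x,y',s[:2].round(4),'z',s[2].round(1))
    q=p.reshape(-1,3);b=(q[:,2]>63)&(q[:,2]<71)&(abs(q[:,0]-560)<40)&(abs(q[:,1]+124)<40);bq=q[b]
    (cx,cy),r=cv2.minEnclosingCircle(bq[:,:2].astype(np.float32));print('  bush',b.sum(),bq.mean(0).round(1),cx,cy,r)
E
python3 g.py a
```

```text
turn [0.0002 0.0003 0.0048] shift [0.2597 0.0956 0.0188] | F [0.7 0.1 0.4] pos [ 447.1 -140.1  268.9] rot [3.1413e+00 3.0000e-04 1.5348e+00] open 28.4 t 8.15
w 12130 plane slope x,y [-0.0003  0.0019] z 54.1
  bush 717 [ 559.4 -120.2   65.5] 559.8831176757812 -120.40764617919922 17.895708084106445
t 144 plane slope x,y [-0.0342 -0.0024] z 55.1
  bush 1 [ 575.1 -124.3   66.4] 575.1240844726562 -124.29033660888672 9.999999747378752e-05
s 1298 plane slope x,y [-0.0022  0.003 ] z 55.4
  bush 99 [ 563.6 -118.7   66.1] 563.4983520507812 -118.9098892211914 19.074623107910156
```

Emit:
move_arm:
  motion:
    - [0,0,0,0.05,0.02,0,0.05]
    - [0,0,0,0.1,0.04,0,0.05]
    - [0,0,0,0.15,0.06,0.01,0.05]
    - [0,0,0,0.2,0.08,0.019,0.05]
    - [0,0,0,0.24,0.09,0.019,0.05]
    - [0,0,0,0.26,0.0955,0.019,0.05]
    - [0,0,0,0.26,0.0955,0.019,0.05]
    - [0,0,0,0.26,0.0955,0.019,0.05]

```text
clock: 9.3
eef_pos: [551.6, 115.2, 247.9]
tcp_rot: [-3.14, 0.001, 1.534]
contact_force: [-0.2, -0.1, 0.5]
opening: 0.585
grasp_force: 0.0
```

```bash
python3 - <<'E'
from plan import *
plan(552,116,250,1.53);snap('wrist','p1')
im,p=load('p1');q=p.reshape(-1,3)
o=(abs(q[:,0]-550)<40)&(abs(q[:,1]-113)<28)
for lo,hi in((157,164),(110,150),(90,98)):
    s=o&(q[:,2]>lo)&(q[:,2]<hi);g=q[s]
    if s.sum()>5: print(lo,s.sum(),g.mean(0),np.percentile(g,[1,99],axis=0).tolist(),cv2.minEnclosingCircle(g[:,:2].astype(np.float32)))
s=(q[:,2]>82)&(q[:,2]<90)&(abs(q[:,0]-549)<50)&(abs(q[:,1]-81)<90);print('rack',cv2.minAreaRect(q[s][:,:2].astype(np.float32)))
s=(q[:,2]>140)&(q[:,2]<149)&(abs(q[:,0]-549)<50)&(abs(q[:,1]-45)<30);print('driver',q[s].mean(0),cv2.minEnclosingCircle(q[s][:,:2].astype(np.float32)))
E
```

```text
turn [-0.0012  0.0008  0.0044] shift [ 0.0008  0.0003 -0.0021] | F [-0.2 -0.1  0.5] pos [551.6 115.2 247.9] rot [-3.1404e+00  8.0000e-04  1.5344e+00] open 49.9 t 9.3
157 466 [550.65651075 117.05999229 159.35503769] [[543.1046848532801, 109.10440939117905, 157.05094035355768], [558.3774446269002, 124.20028831489924, 161.07715394093438]] ((550.663818359375, 116.51299285888672), 8.717971801757812)
110 381 [550.95956089 124.09174959 130.84454462] [[540.8707357259268, 117.13820080184001, 110.34529298329588], [560.5989326154872, 126.62929623642543, 149.69513296578492]] ((550.6185302734375, 117.28985595703125), 10.210949897766113)
90 208 [550.91246288 123.21047959  92.64866059] [[538.4374837461394, 111.89439354608409, 90.06922946091598], [562.7855246359481, 136.77534315409002, 97.76699440052764]] ((551.25634765625, 132.99658203125), 24.69911003112793)
rack ((548.438232421875, 81.25186920166016), (130.5092315673828, 60.13712692260742), 86.44221496582031)
driver [546.44250831  48.11155929 143.31632861] ((546.4094848632812, 47.498287200927734), 10.981738090515137)
```

View pics/p1.png

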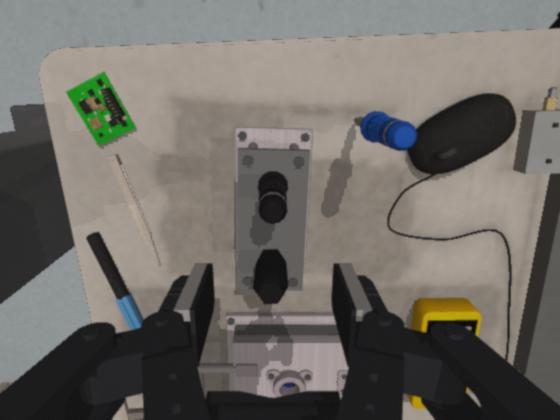

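The wrist view shows the probe, its handle top at (272,208) and flange just beyond, and the nut driver at (270,275). The fingers at columns 213 and 335 straddle the probe line. The probe axis is at (550.8, 116.5), which agrees with the rack geometry.

Emit:
move_arm:
  motion:
    - [0,0,0,0.001,-0.0008,0.04,0.05]
    - [0,0,0,0.0012,-0.0008,0.075,0.05]
    - [0,0,0,0.0012,-0.0008,0.105,0.045]
    - [0,0,0,0.0012,-0.0008,0.13,0.045]
    - [0,0,0,0.0012,-0.0008,0.143,0.045]
    - [0,0,0,0.0012,-0.0008,0.143,0.045]
    - [0,0,0,0.0012,-0.0008,0.143,0.045]

```text
clock: 10.22
eef_pos: [552.2, 117.4, 106.5]
tcp_rot: [3.14, -0.0, 1.534]
contact_force: [0.4, 0.2, 0.8]
opening: 0.526
grasp_force: 0.0
```

```bash
python3 plan.py 550.8 116.5 104 1.534
```

```text
turn [ 0.0015 -0.0003  0.0004] shift [-0.001  -0.0014  0.0025] | F [0.4 0.2 0.8] pos [552.2 117.4 106.5] rot [ 3.1401e+00 -3.0000e-04  1.5344e+00] open 44.9 t 10.225
```

Adjust, then close.

Emit:
move_arm:
  motion:
    - [0,0,0,-0.0009,-0.0013,0.002,0.045]
    - [0,0,0,-0.0009,-0.0013,0.002,0.03]
    - [0,0,0,-0.0009,-0.0013,0.002,0.024]
    - [0,0,0,-0.0009,-0.0013,0.002,0.02]
    - [0,0,0,-0.0009,-0.0013,0.002,0.015]
    - [0,0,0,-0.0009,-0.0013,0.002,0.013]
    - [0,0,0,-0.0009,-0.0013,0.002,0.013]
  grip_force: 40

```text
clock: 11.1
eef_pos: [550.4, 116.7, 103.7]
tcp_rot: [3.141, -0.0, 1.535]
contact_force: [0.1, -0.1, 4.4]
opening: 0.22
grasp_force: 39.2
```

```bash
python3 plan.py 550.8 116.5 104 1.534
```

```text
turn [ 0.0004 -0.0001  0.0008] shift [-0.0002  0.0004 -0.0003] | F [ 0.1 -0.1  4.4] pos [550.4 116.7 103.7] rot [ 3.1412e+00 -1.0000e-04  1.5348e+00] open 18.8 t 11.1
```

Emit:
move_arm:
  motion:
    - [0,0,0,0,0,-0.01,0.013]
    - [0,0,0,0,0,-0.025,0.013]
    - [0,0,0,0,0,-0.045,0.013]
    - [0,0,0,0,0,-0.07,0.013]
    - [0,0,0,0,0,-0.095,0.013]
    - [0,0,0,0,0,-0.12,0.013]
    - [0,0,0,0,0,-0.135,0.013]
    - [0,0,0,0,0,-0.14,0.013]

```text
clock: 12.1
eef_pos: [550.4, 116.7, 244.6]
tcp_rot: [3.14, -0.0, 1.535]
contact_force: [-0.0, -0.6, -1.1]
opening: 0.221
grasp_force: 39.5
```

```bash
python3 plan.py 559.9 -120.4 200 1.534
```

```text
turn [ 0.0012 -0.0003  0.0008] shift [-0.2367  0.018   0.0446] | F [-0.  -0.6 -1.1] pos [550.4 116.7 244.6] rot [ 3.1404e+00 -3.0000e-04  1.5348e+00] open 18.8 t 12.1
```

Emit:
move_arm:
  motion:
    - [0,0,0,-0.015,0.001,0,0.013]
    - [0,0,0,-0.045,0.004,0,0.013]
    - [0,0,0,-0.085,0.007,0,0.013]
    - [0,0,0,-0.125,0.01,0,0.013]
    - [0,0,0,-0.165,0.013,0,0.013]
    - [0,0,0,-0.2,0.016,0.0,0.013]
    - [0,0,0,-0.225,0.018,0.015,0.013]
    - [0,0,0,-0.237,0.018,0.035,0.013]

```text
clock: 13.1
eef_pos: [558.9, -123.1, 207.3]
tcp_rot: [-3.141, 0.0, 1.533]
contact_force: [0.0, -0.9, -0.7]
opening: 0.221
grasp_force: 39.5
```

```bash
python3 - <<'E'
from plan import *
plan(559.9,-120.4,205,1.534)
for n in('wrist','side','top'):
    snap(n,'b'+n[0]);im,p=load('b'+n[0]);q=p.reshape(-1,3)
    b=(q[:,2]>63)&(q[:,2]<70)&(abs(q[:,0]-560)<35)&(abs(q[:,1]+120)<35);bq=q[b]
    if len(bq)>5: print(n,'bush',b.sum(),cv2.minEnclosingCircle(bq[:,:2].astype(np.float32)))
    for lo in range(105,215,10):
        s=(q[:,2]>lo)&(q[:,2]<lo+10)&(abs(q[:,0]-560)<18)&(abs(q[:,1]+120)<18)
        if s.sum()>3:g=q[s];print(n,lo,s.sum(),g.mean(0).round(1),np.percentile(g,[2,98],axis=0)[:,:2].round(1).tolist())
a=cv2.imread('pics/bw.png')[120:420,130:430];b=cv2.imread('pics/bs.png')[100:250,170:320]
cv2.imwrite('pics/c2.png',np.hstack([cv2.resize(a,(400,400)),cv2.resize(b,(400,400),interpolation=3)]))
E
```

```text
turn [-0.0009  0.0003 -0.0008] shift [0.0028 0.0009 0.0023] | F [ 0.  -0.9 -0.7] pos [ 558.9 -123.1  207.3] rot [-3.1407e+00  3.0000e-04  1.5332e+00] open 18.9 t 13.1
wrist bush 945 ((560.158935546875, -120.54076385498047), 17.847312927246094)
wrist 115 34 [ 558.1 -121.7  120.2] [[555.7, -123.0], [560.4, -120.9]]
wrist 125 16 [ 558.2 -120.6  131.7] [[553.7, -122.0], [562.6, -118.6]]
wrist 135 83 [ 558.2 -119.7  140.2] [[553.6, -122.0], [562.6, -118.4]]
wrist 145 97 [ 558.3 -119.8  150.1] [[553.7, -122.4], [562.9, -118.5]]
wrist 155 113 [ 558.3 -119.8  160.1] [[553.6, -122.3], [562.8, -118.5]]
wrist 165 57 [ 558.5 -119.3  167.9] [[554.3, -120.9], [562.1, -118.5]]
wrist 185 291 [ 558.4 -113.8  193.3] [[546.8, -119.5], [570.0, -110.7]]
wrist 195 663 [ 558.5 -115.3  198.6] [[548.4, -120.6], [568.1, -111.6]]
wrist 205 643 [ 558.8 -114.7  211.4] [[543.8, -119.5], [574.2, -111.3]]
side bush 100 ((566.9580688476562, -118.59078216552734), 21.70104217529297)
side 115 8 [ 558.9 -121.9  119.4] [[555.9, -123.4], [562.4, -120.3]]
side 125 10 [ 559.9 -121.4  131. ] [[557.7, -126.3], [562.8, -117.5]]
side 135 19 [ 560.  -121.2  139.9] [[556.5, -127.6], [563.7, -116.9]]
side 145 19 [ 560.7 -121.8  149.6] [[555.9, -126.8], [564.6, -118.0]]
side 155 21 [ 561.  -121.   160.2] [[556.5, -126.0], [564.5, -117.1]]
side 165 20 [ 560.2 -120.8  169.8] [[554.7, -125.5], [564.1, -116.9]]
side 175 15 [ 560.2 -120.9  178.5] [[554.2, -125.1], [563.5, -117.3]]
side 185 35 [ 565.4 -118.3  191.4] [[556.4, -132.2], [571.7, -110.2]]
side 195 41 [ 564.3 -118.8  198.1] [[554.8, -131.2], [572.3, -112.2]]
side 205 44 [ 563.1 -115.6  209.8] [[545.4, -130.2], [576.5, -110.4]]
top bush 19 ((553.9425659179688, -109.48448944091797), 15.161264419555664)
```

View pics/c2.png

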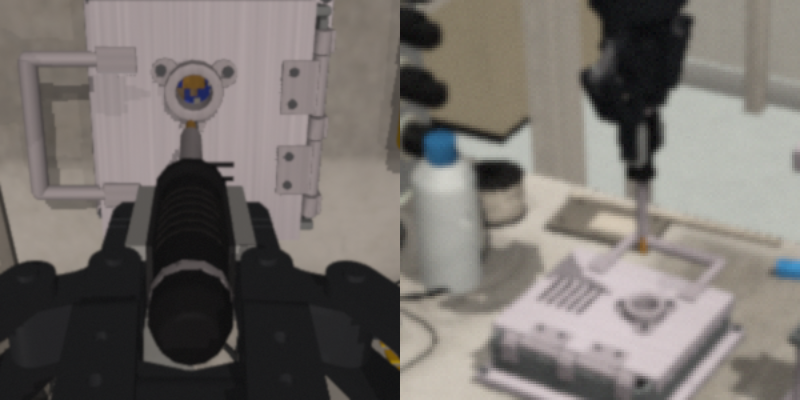

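In the wrist view (left) the bush is at (193,90) and the probe tip just below it at (190,125). The guard lies flat in both views. The probe hangs vertical, with its axis at about (558.3, -123.4) against the bush at (560.1, -120.5). I'll centre it and go lower.

Emit:
move_arm:
  motion:
    - [0,0,0,0.0015,0.001,0.005,0.013]
    - [0,0,0,0.0029,0.0018,0.015,0.013]
    - [0,0,0,0.0029,0.0018,0.025,0.013]
    - [0,0,0,0.0029,0.0018,0.033,0.013]
    - [0,0,0,0.0029,0.0018,0.035,0.013]
    - [0,0,0,0.0029,0.0018,0.035,0.013]
    - [0,0,0,0.0029,0.0018,0.035,0.013]

```text
clock: 14.12
eef_pos: [561.8, -118.1, 173.8]
tcp_rot: [3.141, 0.0, 1.535]
contact_force: [-0.7, 0.7, -1.4]
opening: 0.223
grasp_force: 39.5
```

```bash
cat > k.py <<'E'
from plan import *
f=sys.argv[1];lo0=int(sys.argv[2])
plan(559.9,-120.4,205,1.534)
for n in('wrist','side'):
    snap(n,f+n[0]);im,p=load(f+n[0]);q=p.reshape(-1,3)
    b=(q[:,2]>64)&(q[:,2]<69)&(abs(q[:,0]-560)<24)&(abs(q[:,1]+120)<24);bq=q[b]
    if len(bq)>5: print(n,'bush',b.sum(),cv2.minEnclosingCircle(bq[:,:2].astype(np.float32)))
    for lo in range(lo0,175,10):
        s=(q[:,2]>lo)&(q[:,2]<lo+10)&(abs(q[:,0]-560)<18)&(abs(q[:,1]+120)<18)
        if s.sum()>3:g=q[s];print(n,lo,s.sum(),g.mean(0).round(1),np.percentile(g,[2,98],axis=0)[:,:2].round(1).tolist())
a=cv2.imread(f'pics/{f}w.png')[120:270,200:350];b=cv2.imread(f'pics/{f}s.png')[150:250,210:310]
cv2.imwrite(f'pics/{f}c.png',np.hstack([cv2.resize(a,(400,400),interpolation=3),cv2.resize(b,(400,400),interpolation=3)]))
E
python3 k.py d 71
```

```text
turn [0.0005 0.0001 0.0007] shift [-0.0024 -0.0018 -0.0312] | F [-0.7  0.7 -1.4] pos [ 561.8 -118.1  173.8] rot [3.1410e+00 1.0000e-04 1.5347e+00] open 19.0 t 14.125
wrist bush 974 ((560.1097412109375, -120.44955444335938), 17.69768714904785)
wrist 81 32 [ 561.  -116.7   86.6] [[558.7, -117.9], [563.3, -115.7]]
wrist 91 13 [ 561.  -115.8   95.9] [[556.7, -117.3], [565.1, -113.8]]
wrist 101 84 [ 561.1 -114.8  106.2] [[556.5, -117.1], [565.5, -113.6]]
wrist 111 97 [ 561.2 -114.7  116.2] [[556.6, -117.6], [565.8, -113.4]]
wrist 121 112 [ 561.3 -114.7  126.2] [[556.5, -117.2], [565.7, -113.5]]
wrist 131 62 [ 561.  -114.3  134.1] [[557.0, -116.2], [564.6, -113.3]]
wrist 151 217 [ 561.5 -108.5  159.4] [[549.7, -114.5], [572.9, -105.7]]
wrist 161 704 [ 561.3 -110.2  164.4] [[550.9, -115.5], [571.4, -106.4]]
wrist 171 593 [ 560.8 -109.6  177.1] [[545.7, -114.5], [575.9, -106.3]]
side bush 85 ((563.135498046875, -118.08802032470703), 18.807764053344727)
side 81 6 [ 564.4 -116.9   87.3] [[561.0, -117.5], [566.0, -115.4]]
side 91 6 [ 565.1 -116.3   95.9] [[562.4, -117.8], [567.5, -115.0]]
side 101 13 [ 566.2 -115.5  106.3] [[561.9, -119.2], [568.4, -112.5]]
side 111 17 [ 565.9 -115.6  115.8] [[562.7, -119.1], [568.9, -112.2]]
side 121 16 [ 565.7 -115.4  126.5] [[562.2, -119.3], [568.4, -111.6]]
side 131 15 [ 565.2 -115.4  136.2] [[562.4, -120.0], [568.6, -113.0]]
side 141 18 [ 564.8 -116.3  145.9] [[562.0, -122.0], [567.0, -112.3]]
side 151 18 [ 570.  -111.6  159. ] [[560.7, -123.0], [575.9, -104.8]]
side 161 51 [ 568.4 -113.8  164.9] [[557.1, -127.6], [575.5, -106.0]]
side 171 25 [ 565.1 -110.7  176.5] [[548.0, -124.2], [577.8, -104.4]]
```

View pics/dc.png

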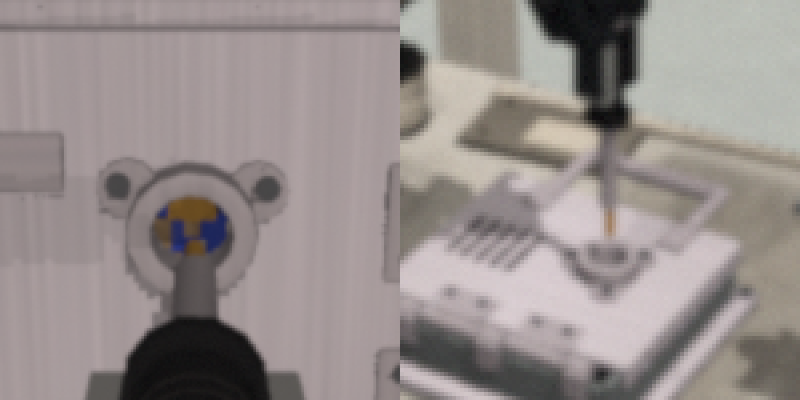

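The tip hangs over the bush's lower bore edge in the wrist crop at (195,245), with the bore centre at about (190,225). It needs about -2.1 mm in y and -0.9 mm in x.

Emit:
move_arm:
  motion:
    - [0,0,0,-0.001,-0.0005,0,0.013]
    - [0,0,0,-0.0021,-0.0009,0,0.013]
    - [0,0,0,-0.0021,-0.0009,0,0.013]
    - [0,0,0,-0.0021,-0.0009,0,0.013]
    - [0,0,0,-0.0021,-0.0009,0,0.013]

```text
clock: 14.85
eef_pos: [560.5, -120.0, 173.5]
tcp_rot: [-3.142, 0.0, 1.535]
contact_force: [0.5, -0.0, -1.7]
opening: 0.223
grasp_force: 39.5
```

```bash
python3 k.py e 71 | grep -v side
```

```text
turn [-0.0001  0.      0.0008] shift [-0.0004 -0.0006 -0.0315] | F [ 0.5 -0.  -1.7] pos [ 560.5 -120.   173.5] rot [-3.1415  0.      1.5348] open 19.0 t 14.85
wrist bush 978 ((560.0249633789062, -120.56068420410156), 17.84539794921875)
wrist 81 34 [ 559.8 -118.6   86.4] [[557.4, -119.7], [562.1, -117.8]]
wrist 91 12 [ 560.3 -117.4   96.8] [[557.8, -119.2], [564.2, -115.8]]
wrist 101 88 [ 559.7 -116.7  106.2] [[555.2, -119.0], [564.3, -115.4]]
wrist 111 93 [ 560.1 -116.7  116.3] [[555.4, -119.5], [564.6, -115.5]]
wrist 121 116 [ 559.9 -116.7  126.1] [[555.2, -119.2], [564.5, -115.4]]
wrist 131 59 [ 560.  -116.2  134. ] [[555.9, -117.7], [563.8, -115.3]]
wrist 151 262 [ 560.1 -110.6  159.3] [[548.2, -116.2], [571.6, -107.7]]
wrist 161 678 [ 560.1 -112.2  164.5] [[550.0, -117.7], [570.2, -108.7]]
wrist 171 628 [ 560.1 -111.6  177.3] [[545.1, -116.3], [575.0, -108.2]]
```

Emit:
move_arm:
  motion:
    - [0,0,0,0,0,0.004,0.013]
    - [0,0,0,0,0,0.011,0.013]
    - [0,0,0,0,0,0.019,0.013]
    - [0,0,0,0,0,0.027,0.013]
    - [0,0,0,0,0,0.035,0.013]
    - [0,0,0,0,0,0.041,0.013]
    - [0,0,0,0,0,0.045,0.013]
    - [0,0,0,0,0,0.045,0.013]

```text
clock: 15.95
eef_pos: [560.4, -120.1, 128.2]
tcp_rot: [-3.141, -0.0, 1.535]
contact_force: [0.1, 0.2, -0.3]
opening: 0.228
grasp_force: 39.5
```

Emit:
move_arm:
  motion:
    - [0,0,0,0,0,0,0.013]
    - [0,0,0,0,0,0,0.013]

```text
clock: 16.2
eef_pos: [560.7, -120.1, 128.8]
tcp_rot: [3.141, 0.0, 1.535]
contact_force: [-0.1, -0.1, 0.4]
opening: 0.22
grasp_force: 39.5
```

```bash
python3 k.py f 71 
```

```text
turn [0.0005 0.0001 0.0007] shift [-0.0003 -0.0008 -0.0762] | F [-0.1 -0.1  0.4] pos [ 560.7 -120.1  128.8] rot [3.1411e+00 1.0000e-04 1.5347e+00] open 18.7 t 16.2
wrist bush 1245 ((560.0283813476562, -120.13915252685547), 17.753450393676758)
wrist 71 99 [ 560.3 -116.7   76.2] [[555.7, -119.4], [564.8, -115.5]]
wrist 81 112 [ 560.  -116.6   85.7] [[555.4, -119.3], [564.5, -115.5]]
wrist 91 11 [ 560.6 -115.8   92.3] [[559.3, -116.2], [562.3, -115.4]]
wrist 111 736 [ 560.3 -111.7  116.9] [[549.3, -117.6], [571.2, -108.0]]
wrist 121 418 [ 560.2 -112.4  126.6] [[550.8, -116.6], [569.6, -110.2]]
wrist 131 888 [ 560.  -111.2  136.8] [[543.0, -116.4], [576.2, -108.2]]
wrist 141 1209 [ 560.3 -111.1  146.4] [[542.8, -116.5], [576.5, -108.2]]
wrist 151 1488 [ 560.  -111.2  156.3] [[542.8, -116.7], [576.3, -108.1]]
wrist 161 2076 [ 560.2 -112.8  166. ] [[544.9, -126.4], [575.7, -107.5]]
wrist 171 2931 [ 559.8 -112.5  176.4] [[542.7, -127.7], [577.2, -106.0]]
side bush 78 ((563.2442016601562, -119.09848022460938), 18.587905883789062)
side 71 18 [ 565.  -117.5   77.3] [[561.4, -123.6], [568.2, -114.0]]
side 81 16 [ 563.3 -118.8   85.8] [[558.1, -125.8], [567.3, -114.8]]
side 91 18 [ 564.9 -117.6   96.2] [[560.3, -122.4], [568.7, -113.8]]
side 101 12 [ 564.7 -117.6  103.6] [[559.9, -121.9], [567.4, -113.5]]
side 111 45 [ 568.9 -115.8  117.2] [[557.3, -131.7], [575.8, -106.6]]
side 121 24 [ 567.6 -114.9  125. ] [[553.5, -126.1], [576.9, -109.4]]
side 131 34 [ 562.7 -110.4  135.7] [[545.8, -123.4], [577.8, -106.9]]
side 141 37 [ 561.3 -109.5  145.6] [[543.7, -113.1], [577.3, -107.1]]
side 151 39 [ 561.7 -109.4  155.9] [[545.8, -113.8], [576.5, -106.4]]
side 161 36 [ 558.3 -109.5  166.2] [[544.8, -112.9], [576.0, -106.0]]
side 171 43 [ 557.3 -112.2  177.2] [[543.4, -126.2], [576.0, -104.7]]
```

View pics/fc.png

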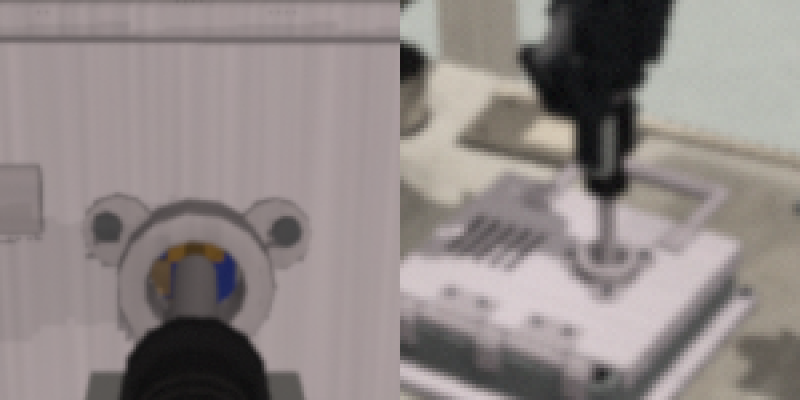

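The stem is centred in the bush in the wrist crop, with both at column 196. Now the slow press.

Emit:
move_arm:
  motion:
    - [0,0,0,0,0,0.0015,0.013]
    - [0,0,0,0,0,0.003,0.013]
    - [0,0,0,0,0,0.0045,0.013]
    - [0,0,0,0,0,0.006,0.013]
    - [0,0,0,0,0,0.007,0.013]
    - [0,0,0,0,0,0.007,0.013]
    - [0,0,0,0,0,0.007,0.013]

```text
clock: 17.18
eef_pos: [560.6, -120.1, 121.5]
tcp_rot: [3.142, 0.0, 1.535]
contact_force: [0.1, -0.0, 1.5]
opening: 0.223
grasp_force: 39.6
```

Emit:
move_arm:
  motion:
    - [0,0,0,0,0,0.001,0.013]
    - [0,0,0,0,0,0.002,0.013]
    - [0,0,0,0,0,0.0025,0.013]
    - [0,0,0,0,0,0.0025,0.013]
    - [0,0,0,0,0,0.0025,0.013]

```text
clock: 17.8
eef_pos: [560.6, -120.1, 119.0]
tcp_rot: [3.141, 0.0, 1.535]
contact_force: [-0.8, 0.0, 2.2]
opening: 0.222
grasp_force: 39.7
```

```bash
cat > r.py <<'E'
from plan import *
import time
F=[];Z=[];q=[]
for i in range(12):
    grab_frame('top');s=sensors.sense();F.append(s['contact_force']);Z.append(s['eef_pos']);q.append(s['qvel'])
print('F',np.mean(F,0),np.std(F,0),'pos',np.mean(Z,0),np.std(Z,0))
E
python3 r.py; python3 k.py i 71|grep wrist|head -4
```

```text
F [-0.06976215  0.00844337  2.03161581] [0.43556438 0.57246662 0.38729265] pos [ 560.59443409 -120.06370954  119.00667526] [0.01947025 0.01309515 0.01933214]
wrist bush 1264 ((560.21533203125, -120.24559020996094), 17.78076171875)
wrist 71 108 [ 559.9 -116.5   76. ] [[555.2, -119.2], [564.4, -115.4]]
wrist 81 13 [ 560.1 -115.8   82.4] [[557.1, -116.3], [562.1, -115.2]]
wrist 101 726 [ 560.1 -111.6  107.1] [[549.0, -117.4], [571.1, -107.8]]
```

```bash
python3 -c "
from rig import order;print(order.sign_off())"
```

```text
the job is handed in; nothing more can be done
None
```

I've handed the job in: the guard is down on its stop, and the arm is holding the probe upright and still, centred in the bush to within about 0.5 mm, with the spring pressed in about 5 mm by force and TCP height. When the guard reached its stop the wrist read 40 N for a moment, right at the stated limit, and I backed off at once. No result came back from the hand-in.

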